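# Check the tube furnace and hold its lid open

## Robot

A 6-joint arm with a two-finger parallel gripper is mounted at the origin on the work surface. World frame = base frame: x ahead of the robot, y to its left, z up, the work surface at z = 0. Lengths are in m, angles in rad, forces in N, time in s.
With the tool pointing down it reaches from about 0.375 to 0.825 m from the base axis. Payload 5.5 kg.
Tool frame: the origin (TCP) lies at the very end of the fingers, on their centre line; the grasp point (between the pads) lies 19 mm behind it; z points along the fingers, x is the direction in which the jaws open and shut, and the axes are right-handed (so a half turn about z gives the same grasp; the last joint's range is limited). The gripper opens to 85 mm and grips with 20 to 120 N. Pads are 22 mm wide; open, the fingers measure 114 mm over their backs; the gripper's body (76 mm by 85 mm) begins 54 mm behind the grasp point. The pads swing forward as they close: fully open they stand 13 mm farther back than shut.
Start: joints at [-1.214, 0.314, -0.047, 1.21, 0, 1.571], TCP at [0.21, -0.562, 0.231] pointing down, gripper open.
Joint ranges: [-2.67, 2.67], [-0.69, 1.73], [-1.03, 1.25], [-2.08, 2.16], [-1.42, 1.45], [-3.14, 3.14]. Speed limits (rad/s): [2.39, 2.39, 3.01, 3.14, 3.14, 3.14].

## Interface

Orientations are given as a unit quaternion [x, y, z, w].
In Python, from bench import read_state, viewer, ctrl gives the robot as it stands.
- The arm moves only by the shell command python3 -m crank 'ROWS' [FORCE]. ROWS is JSON, a list of rows, each a list of 5 numbers: the shift along the tool's x, y, z in m, then the turn about the tool's z in rad, then the closure, from 0 (fully open) to 1 (shut). In form: [[dx, dy, dz, spin, jaw], ...]. A call has 1 to 20 rows; each row shifts and turns the commanded pose from where the row before left it, along the tool's axes as they then stand; what a row does not reach is not made up. A row lasts 1/10 s, in which the tool goes at most 50 mm and 8.59 degrees, less where a joint would pass 70% of its speed; a pose out of reach is approached as far as the arm can. A call is refused whole if a number of a shift passes 0.05 or a number of a turn 0.15, either way. A call with a gripper value outside its range is refused whole. The fingers move at their own pace and stop on an object; FORCE is the grip in N (left out, the last holds). Time passes only in rows, so rows that do not move let the fingers close. It gives the time, the measured TCP pose, the force and the opening at its end, in the units of the state.
- read_state(): the state, without advancing time (a new reading comes with each control period).
- viewer.capture(name): name is "side" or "top"; returns the picture (480x640x3 uint8, red, green, blue); there is no depth.
- viewer.camera_model(name): a dict with "camera_matrix" (3x3 intrinsics, pixels), "dist_coeffs" ([k1, k2, p1, p2, k3] as OpenCV has them; the pictures are not rectified), "pose" (4x4, takes a point from camera to world coordinates). Camera axes: x right, y down, z forward; pixel columns grow to the right and rows downward; lengths in m; the calibration is good to about 2 mm. A picture is of the moment at which its call begins. camera_model takes no time and is no camera call.
- ctrl.finish_job(): hands the job in, once; it reports no verdict.
The state is a dict: "clock": time; "qpos": joint angles; "qvel": joint speeds; "joint_torque": joint torques, N m; "tcp_pos": TCP position; "tcp_rot": TCP orientation; "force": force on the tool from outside, world axes, zero at the start; "ft_torque": the same for the moment, N m; "opening": finger opening in m.
Only numpy, scipy, OpenCV 4.12 (cv2) and the standard library are available. Lean on these libraries where they do the work, as an engineer would, in place of code of your own. Each camera call takes 0.05 s, during which the arm holds its last target.

## Task

Check that the tube furnace has cooled before it is opened: pick up the infrared thermometer, point it level and squarely from the front, 5 to 20 cm away, at the middle of the black-taped flange on the left end of the tube, hold it steady there for two seconds, and lay it back on its side on its mat without dropping it. Then lift the furnace lid by its front handle and hold it open at 45 degrees so that the tube can be reached, never letting it drop; it falls shut when let go, so finish while still holding it there by the handle. Leave everything else where it is.

Things in the scene. Friction and masses are not known exactly. Their poses are not given: they have to be found in the camera images.
- thermo_grip (a point): Infrared thermometer, pistol-shaped, dark grey with orange nose, 0.2 kg, lying on its side. Barrel: box 130 long, 42 across, 38 mm thick (upright as it lies). This point: mid-width, mid-thickness, 20 mm ahead of the barrel's middle; grasp here across the 42 mm. x: out of the lens; z: up as it lies; y: the side where the pistol grip sticks out (to 115 mm), its root 40 to 80 mm behind this point.
- thermo_lens (a point): Centre of the thermometer's round lens, on the front face of its orange nose; x: the line along which it looks; same axes as thermo_grip, 45 mm ahead of it.
- thermometer: The same thermometer as a whole; origin on its underside as it lies, 19 mm below and 25 mm behind thermo_grip; same axes.
- mat: Flat blue-green mat fixed on the bench, 200 mm (x) x 220 mm (y), 4 mm thick, the thermometer's place; origin at the centre of its underside, z up. It lies to the left or to the right in front of the furnace; a steel tray with crucibles is on the other side.
- spot (a point): The place to measure: middle of the upright front face of the black-taped flange. The flange is a square steel block (72 x 72 mm, 50 mm wide along the tube) at the left end of the furnace's tube, wrapped all round with matt black tape 44 mm wide; this point is 110 mm above the bench. x: into the flange, level, away from the robot; y: left along the tube; z up.
- furnace: Split tube furnace, beige with blue ends, fixed: 220 mm deep (x), 300 wide (y), 200 high closed, parted level at 110 mm; front faces -x. Tube along y, a square steel flange 178 to 228 mm from the middle at each end; on its right a vacuum line on a lab jack. Origin: centre of its underside, z up.
- furnace_lid (a joint): Opening angle (rad) of the furnace's upper half, the lid: 0 shut, 0.785 = 45 degrees, stop at 1.05. Hinged at the rear, the handle end rises. No stay or spring: about 1.4 kg, some 6 N at the handle when shut, 4 N at 45 degrees; it falls shut from any angle when let go. Latches already undone.
- lid_hinge (a point): Middle of the lid's hinge line, at the rear of the furnace, 110 mm above the bench; the hinge line runs along this point's y; x points to the rear, z up.
- lid_handle (a point): Black bar handle across the lid's front, turning with it: round bar 12 mm thick, 124 mm long along y, 45 mm ahead of the lid's front face and 40 mm below its top, free between its two end legs. Origin: middle of the bar; lid shut, it is 265 mm ahead of the hinge line and 50 mm above it (160 mm over the bench). x: towards the lid, square to its face; z: up along the face.
- brick: Bystander: white insulating fire half brick, 114 x 115 x 64 mm, to the left of the furnace; origin at the centre of its underside.
- jar: Bystander: white jar with a blue lid, 68 mm in diameter, 75 mm tall; origin at the centre of its underside.
- tongs: Bystander: steel crucible tongs lying flat, 265 mm long; origin at the centre of its underside.
- clamp: Bystander: aluminium ring clamp for pipe flanges, 54 mm in diameter, 16 mm high; origin at the centre of its underside.
- crucible_a: Bystander: white ceramic crucible in the tray, 48 mm in diameter, 42 mm high; origin at the centre of its underside.
- crucible_b: Bystander: smaller white ceramic crucible in the tray, 38 mm in diameter, 32 mm high; origin at the centre of its underside.
- boat: Bystander: white ceramic combustion boat in the tray, 90 x 18 x 12 mm; origin at the centre of its underside.

How it is judged:
By the outcome, as a careful person would: the job done as asked, in the order asked, and still so for the second after the job is handed in, while the arm keeps its last pose, push and grip.
It also fails if it takes over 72 s, if anything falls off the work surface, if the arm or the gripper's body presses on something with over 40 N, if the wrist force passes 120 N, or if a joint passes its speed limit or range.

## Working session

There is one attempt and no reset: what is moved stays moved. The work goes in short steps, Python scripts to look and compute and a shell command to move; the robot and the scene stay as the last step left them, time stands still between calls to the robot, and variables do not carry over. Pictures are saved under pics/ and viewed, and the job is handed in when it is done.

```bash
ls; mkdir -p pics
python3 - <<'E'
from bench import read_state, viewer, ctrl
import cv2
s=read_state();print(s)
for n in("side","top"):
    im=viewer.capture(n);cv2.imwrite(f"pics/{n}0.png",im[:,:,::-1]);m=viewer.camera_model(n);print(n,m)
E
```

```text
pics
{'clock': 0.0, 'qpos': array([-1.21399487e+00,  3.14232405e-01, -4.80574731e-02,  1.21020023e+00,
       -3.61942945e-05,  1.57079485e+00]), 'qvel': array([-1.30521808e-03,  1.57811766e-03,  8.49392192e-05,  6.39251326e-04,
       -1.50608268e-03, -3.37247934e-04]), 'joint_torque': array([ 4.99333481e-06, -5.39591181e+01,  3.39750409e+01,  1.91599061e-02,
        1.36866834e-04,  5.40669546e-06]), 'tcp_pos': array([ 0.20935769, -0.5616831 ,  0.23044021]), 'tcp_rot': array([ 8.21364527e-01, -5.70403013e-01, -7.05928994e-04, -4.68206432e-04]), 'force': array([-0.21074022, -0.13790182, -0.31434382]), 'ft_torque': array([-0.00618366,  0.01317534, -0.0207381 ]), 'opening': 0.08569771293122565}
side {'camera_matrix': array([[599.23701434,   0.        , 318.7613423 ],
       [  0.        , 599.23701434, 240.18751637],
       [  0.        ,   0.        ,   1.        ]]), 'dist_coeffs': array([-0.13285479,  0.        ,  0.        ,  0.        ,  0.        ]), 'pose': array([[ 0.96358779, -0.17925992,  0.19840479,  0.28304972],
       [-0.26718599, -0.61635837,  0.74075232, -1.03758715],
       [-0.01049875, -0.76679087, -0.64181114,  1.00250593],
       [ 0.        ,  0.        ,  0.        ,  1.        ]])}
top {'camera_matrix': array([[604.92489234,   0.        , 312.67125335],
       [  0.        , 604.92489234, 243.06716314],
       [  0.        ,   0.        ,   1.        ]]), 'dist_coeffs': array([-0.16251705,  0.        ,  0.        ,  0.        ,  0.        ]), 'pose': array([[-0.05444669, -0.97404294,  0.21971779,  0.24616315],
       [-0.99850471,  0.05418903, -0.00720394, -0.05025258],
       [-0.00488935, -0.21978147, -0.97553688,  1.57518489],
       [ 0.        ,  0.        ,  0.        ,  1.        ]])}
```

View pics/side0.png

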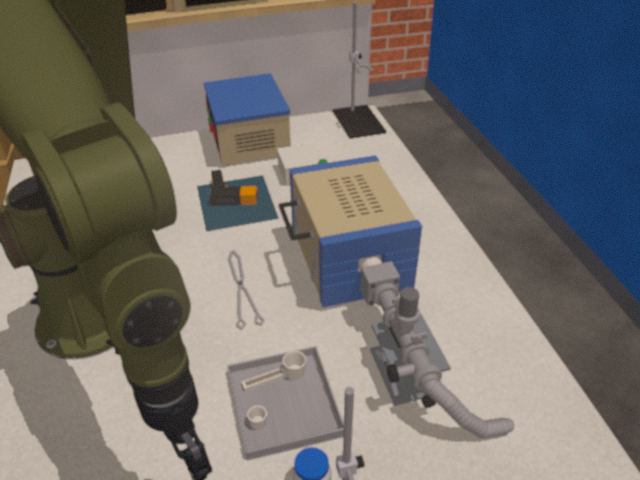

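View pics/top0.png

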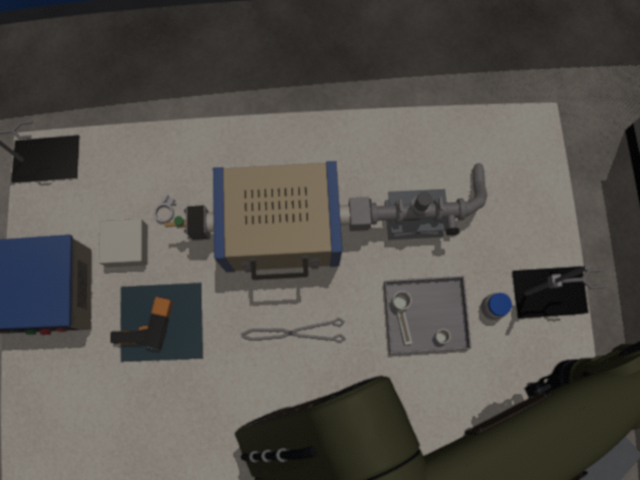

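```bash
cat > h.py <<'E'
import numpy as np,cv2
from bench import viewer,read_state
def ray(n,uv):
    m=viewer.camera_model(n);P=m["pose"]
    p=cv2.undistortPoints(np.array(uv,float).reshape(-1,1,2),m["camera_matrix"],m["dist_coeffs"]).reshape(-1,2)
    d=np.c_[p,np.ones(len(p))]@P[:3,:3].T
    return P[:3,3],d
def plane(n,uv,z):
    o,d=ray(n,uv);return o+d*((z-o[2])/d[:,2])[:,None]
def tri(ua,ub):
    o1,d1=ray("side",ua);o2,d2=ray("top",ub);out=[]
    for a,b in zip(d1,d2):
        s=np.linalg.lstsq(np.c_[a,-b],o2-o1,rcond=None)[0]
        p,q=o1+a*s[0],o2+b*s[1];out.append(np.r_[(p+q)/2,np.linalg.norm(p-q)])
    return np.array(out)
def proj(n,X):
    m=viewer.camera_model(n);T=np.linalg.inv(m["pose"])
    return cv2.projectPoints(np.array(X,float).reshape(-1,3),cv2.Rodrigues(T[:3,:3])[0],T[:3,3],m["camera_matrix"],m["dist_coeffs"])[0].reshape(-1,2)
def crop(src,dst,x0,y0,x1,y1,k):
    im=cv2.imread(src)[y0:y1,x0:x1];cv2.imwrite(dst,cv2.resize(im,None,fx=k,fy=k,interpolation=cv2.INTER_CUBIC))
E
python3 - <<'E'
from h import *
crop("pics/top0.png","pics/t_a.png",95,150,355,370,3)
crop("pics/side0.png","pics/s_a.png",190,140,430,310,3)
im=cv2.imread("pics/top0.png");hsv=cv2.cvtColor(im,cv2.COLOR_BGR2HSV)
m=cv2.inRange(hsv,(5,150,120),(22,255,255));m[:, :100]=0
for n,f in(("top","top0"),("side","side0")):
    im=cv2.imread(f"pics/{f}.png");hsv=cv2.cvtColor(im,cv2.COLOR_BGR2HSV)
    m=cv2.inRange(hsv,(5,150,120),(22,255,255))
    for c in cv2.findContours(m,0,1)[0]:
        if cv2.contourArea(c)>30: print(n,cv2.contourArea(c),cv2.boundingRect(c),cv2.minAreaRect(c))
E
```

```text
top 162.0 (153, 298, 16, 17) ((160.4882354736328, 306.052978515625), (12.907363891601562, 14.425877571105957), 12.528807640075684)
side 253.5 (240, 186, 17, 18) ((248.0, 194.5), (17.0, 16.0), 90.0)
side 46.0 (371, 66, 13, 8) ((377.0, 69.5), (7.0, 12.0), 90.0)
side 172.0 (388, 61, 32, 11) ((403.5923767089844, 66.23846435546875), (6.8219099044799805, 31.876924514770508), 82.87498474121094)
side 209.0 (371, 50, 32, 12) ((386.53045654296875, 55.774391174316406), (8.503228187561035, 32.025146484375), 83.6598129272461)
side 120.5 (408, 48, 20, 10) ((417.4941101074219, 52.42353057861328), (8.129830360412598, 19.63430404663086), 85.60128784179688)
side 80.0 (372, 39, 13, 10) ((378.0099792480469, 43.570003509521484), (7.636753559112549, 13.152186393737793), 81.8698959350586)
side 213.0 (389, 36, 34, 11) ((405.5328369140625, 40.86064529418945), (7.9671454429626465, 33.679298400878906), 84.80557250976562)
side 214.0 (372, 25, 33, 11) ((388.00604248046875, 29.55488395690918), (8.171934127807617, 32.79816818237305), 83.6598129272461)
side 125.0 (410, 22, 20, 10) ((419.5621032714844, 26.744827270507812), (7.889321327209473, 19.598735809326172), 85.2363510131836)
side 103.0 (372, 12, 15, 11) ((379.02471923828125, 17.24753189086914), (9.25384521484375, 14.527543067932129), 84.2894058227539)
side 221.5 (391, 9, 34, 12) ((407.5411682128906, 14.535295486450195), (9.280277252197266, 33.669761657714844), 85.60128784179688)
side 68.0 (411, 0, 21, 5) ((421.0, 2.0), (4.0, 20.0), 90.0)
side 181.0 (373, 0, 34, 9) ((389.5, 4.0), (8.0, 33.0), 90.0)
```

View pics/t_a.png

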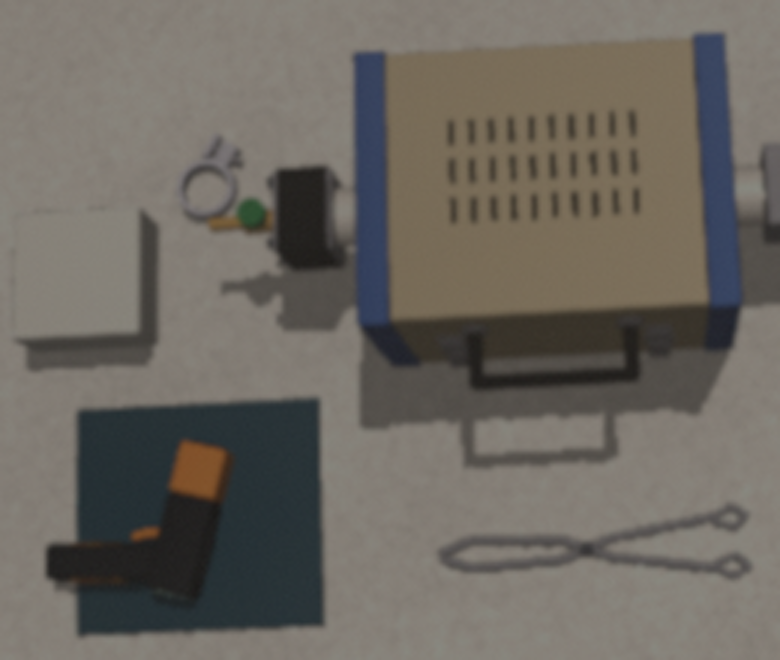

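View pics/s_a.png

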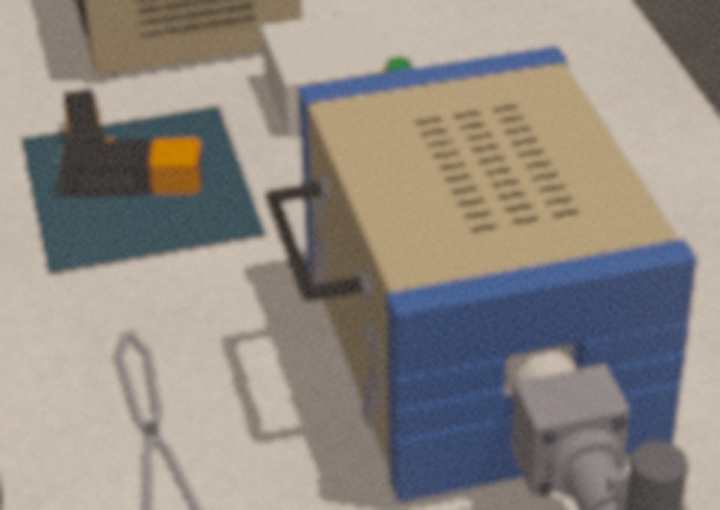

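Run:
```python
from h import *
np.set_printoptions(precision=4,suppress=True)
T=lambda L:np.array(L)/3+[95,150]+[-1/3,-1/3]
S=lambda L:np.array(L)/3+[190,140]+[-1/3,-1/3]
print("mat",plane("top",T([(78,410),(318,400),(323,625),(79,635)]),.004))
print("mat side",plane("side",S([(23,138),(218,107),(263,234),(50,271)]),.004))
print("nose top",plane("top",T([(183,441),(228,452),(214,502),(170,490)]),.042))
print("nose top side",plane("side",S([(150,140),(200,137),(202,163),(150,168)]),.042))
print("grip end (z .023)",plane("top",T([(47,545),(49,578)]),.035))
f=plane("top",T([(355,53),(722,34),(740,303),(362,322)]),.2);print("furn",f,f.mean(0))
fs=plane("side",S([(302,90),(560,50),(692,248),(390,298)]),.2);print("furn side",fs,fs.mean(0))
h=plane("top",T([(473,382),(637,374)]),.16);print("handle",h,h.mean(0))
h=plane("side",S([(273,196),(309,294)]),.16);print("handle s",h,h.mean(0))
print("tape top",plane("top",T([(275,172),(329,167),(335,248),(285,252)]),.146))
print("brick",plane("top",T([(18,210),(140,208),(142,332),(14,339)]),.064))
```

```text
mat [[0.5102 0.4567 0.004 ]
 [0.5085 0.2395 0.004 ]
 [0.3119 0.2394 0.004 ]
 [0.3115 0.4555 0.004 ]]
mat side [[0.3151 0.4559 0.004 ]
 [0.5102 0.4538 0.004 ]
 [0.5089 0.2385 0.004 ]
 [0.3146 0.2396 0.004 ]]
nose top [[0.4723 0.351  0.042 ]
 [0.4609 0.3116 0.042 ]
 [0.4185 0.3242 0.042 ]
 [0.4305 0.3626 0.042 ]]
nose top side [[0.4292 0.3608 0.042 ]
 [0.4754 0.3522 0.042 ]
 [0.4692 0.3102 0.042 ]
 [0.4217 0.3161 0.042 ]]
grip end (z .023) [[0.3883 0.4739 0.035 ]
 [0.3599 0.4721 0.035 ]]
furn [[ 0.7567  0.17    0.2   ]
 [ 0.7554 -0.126   0.2   ]
 [ 0.5341 -0.1259  0.2   ]
 [ 0.5353  0.1679  0.2   ]] [0.6454 0.0215 0.2   ]
furn side [[ 0.5361  0.1659  0.2   ]
 [ 0.7577  0.1645  0.2   ]
 [ 0.7585 -0.1148  0.2   ]
 [ 0.534  -0.1082  0.2   ]] [0.6466 0.0269 0.2   ]
handle [[ 0.4904  0.0868  0.16  ]
 [ 0.4898 -0.0431  0.16  ]] [0.4901 0.0219 0.16  ]
handle s [[ 0.4917  0.0847  0.16  ]
 [ 0.4906 -0.0408  0.16  ]] [0.4911 0.0219 0.16  ]
tape top [[0.6769 0.2467 0.146 ]
 [0.6785 0.2015 0.146 ]
 [0.6094 0.1975 0.146 ]
 [0.6084 0.2388 0.146 ]]
brick [[0.681  0.4949 0.064 ]
 [0.6761 0.3839 0.064 ]
 [0.5654 0.3812 0.064 ]
 [0.5652 0.4956 0.064 ]]
```

Run:
```python
from h import *
for s,d,b in(("top0","t_b",(105,285,180,360)),("side0","s_b",(200,165,270,215))):
    x0,y0,x1,y1=b
    im=cv2.imread(f"pics/{s}.png")[y0:y1,x0:x1]
    im=(255*(im/255.)**.55).astype('uint8')
    cv2.imwrite(f"pics/{d}.png",cv2.resize(im,None,fx=8,fy=8,interpolation=cv2.INTER_CUBIC))
```

```text
(no output)
```

View pics/t_b.png

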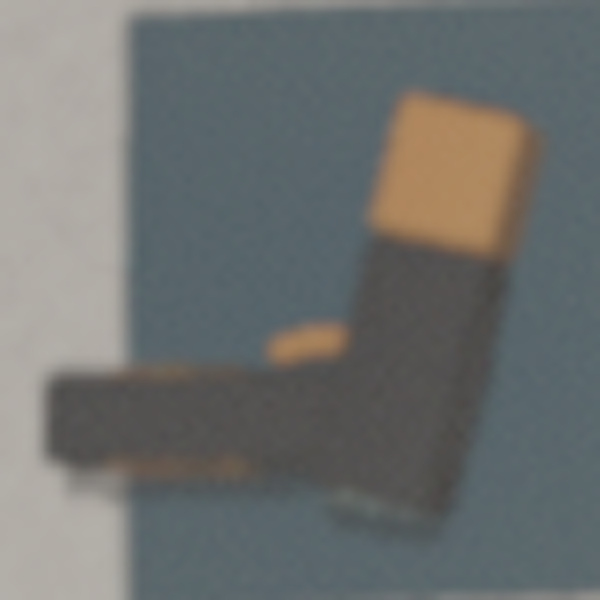

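View pics/s_b.png

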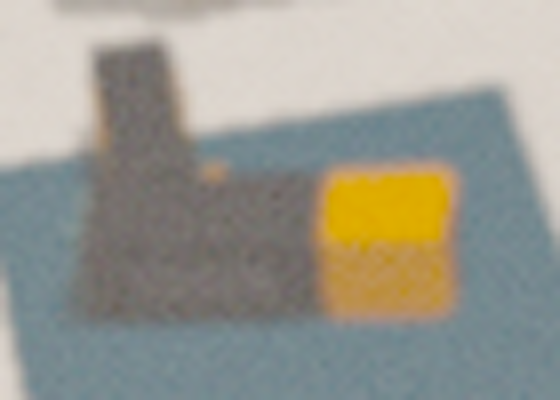

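Run:
```python
from h import *
np.set_printoptions(precision=4,suppress=True)
A=lambda L:np.array(L)/8+[105,285]-.44
B=lambda L:np.array(L)/8+[200,165]-.44
p=plane("top",A([(405,92),(522,118),(490,255),(370,225),(430,513),(328,488)]),.042);print(p)
yaw=lambda a,b:np.degrees(np.arctan2(*(b-a)[[1,0]]))
print(yaw(p[3],p[0]),yaw(p[2],p[1]),yaw(p[1],p[0])-90,yaw(p[4],p[1]),yaw(p[5],p[0]))
q=plane("side",B([(322,172),(458,165),(452,240),(322,245),(85,318),(455,318)]),.042);print(q)
q2=plane("side",B([(85,318),(455,318)]),.004);print(q2,yaw(q2[0],q2[1]))
g=plane("top",A([(48,375),(48,462)]),.037);print(g)
```

```text
[[0.474  0.3522 0.042 ]
 [0.4637 0.3138 0.042 ]
 [0.4199 0.3247 0.042 ]
 [0.4314 0.364  0.042 ]
 [0.3385 0.3452 0.042 ]
 [0.3477 0.3784 0.042 ]]
-15.428470589654788 -14.011979526098807 -14.972979471220171 -14.09392671925123 -11.706693359550169
[[0.4299 0.362  0.042 ]
 [0.4768 0.3525 0.042 ]
 [0.4662 0.3083 0.042 ]
 [0.4224 0.3183 0.042 ]
 [0.3376 0.2994 0.042 ]
 [0.4587 0.2635 0.042 ]]
[[0.3398 0.3523 0.004 ]
 [0.4656 0.3149 0.004 ]] -16.53087358204713
[[0.3879 0.4726 0.037 ]
 [0.3598 0.4726 0.037 ]]
```

```bash
cat >> h.py <<'E'
from scipy.spatial.transform import Rotation as R
def goto(tgt,yaw=None,h=None):
    s=read_state();M=R.from_quat(s["tcp_rot"]).as_matrix()
    y=np.degrees(np.arctan2(M[1,0],M[0,0]))
    d=M.T@(np.array(tgt)-s["tcp_pos"])
    print("t",round(s["clock"],2),"pos",s["tcp_pos"].round(4),"yaw",y.round(2),"z",M[:,2].round(4),"F",s["force"].round(2),"op",round(s["opening"],4),"q",s["qpos"].round(3))
    print("tool shift",d.round(4),"spin",None if yaw is None else round(float(np.radians((y-yaw+180)%360-180)),4))
E
python3 -m crank '[[0,0,0,-0.149,0],[0,0,0,-0.149,0],[0,0,0,-0.149,0],[0,0,0,-0.149,0],[0,0,0,-0.149,0],[0,0,0,-0.149,0],[0,0,0,-0.149,0],[0,0,0,-0.149,0],[0,0,0,-0.149,0],[0,0,0,-0.149,0],[0,0,0,-0.149,0],[0,0,0,-0.149,0],[0,0,0,-0.149,0],[0,0,0,-0.149,0],[0,0,0,-0.149,0],[0,0,0,-0.149,0],[0,0,0,-0.149,0]]'
python3 - <<'E'
from h import *
print(plane("top",[(550,292),(590,268),(548,290)],0))
goto((.21,-.38,.231),75.7)
goto((.39,-.2,.231)); goto((.42,0,.231));goto((.4264,.3433,.231))
E
```

```text
clock: 1.8
tcp_pos: [0.2095, -0.5619, 0.2308]
tcp_rot: [0.788, 0.615, 0.0, -0.0]
force: [0.3, -0.1, 0.2]
opening: 0.0852
[[ 0.43080422 -0.69176383  0.        ]
 [ 0.48883507 -0.8165798   0.        ]
 [ 0.43657534 -0.68681742  0.        ]]
t 1.8 pos [ 0.2095 -0.5619  0.2308] yaw 75.92 z [-3.e-04  9.e-04 -1.e+00] F [ 0.35 -0.07  0.21] op 0.0852 q [-1.214  0.314 -0.048  1.21   0.    -0.968]
tool shift [ 0.1766 -0.0437 -0.    ] spin 0.0039
t 1.8 pos [ 0.2095 -0.5619  0.2308] yaw 75.92 z [-3.e-04  9.e-04 -1.e+00] F [ 0.35 -0.07  0.21] op 0.0852 q [-1.214  0.314 -0.048  1.21   0.    -0.968]
tool shift [3.949e-01 8.710e-02 1.000e-04] spin None
t 1.8 pos [ 0.2095 -0.5619  0.2308] yaw 75.92 z [-3.e-04  9.e-04 -1.e+00] F [ 0.35 -0.07  0.21] op 0.0852 q [-1.214  0.314 -0.048  1.21   0.    -0.968]
tool shift [5.962e-01 6.760e-02 2.000e-04] spin None
t 1.8 pos [ 0.2095 -0.5619  0.2308] yaw 75.92 z [-3.e-04  9.e-04 -1.e+00] F [ 0.35 -0.07  0.21] op 0.0852 q [-1.214  0.314 -0.048  1.21   0.    -0.968]
tool shift [ 9.308e-01 -9.700e-03  6.000e-04] spin None
```

```bash
python3 -m crank '[[0.03,-0.007,0,0.004,0],[0.044,-0.011,0,0,0],[0.044,-0.011,0,0,0],[0.044,-0.011,0,0,0],[0.036,0.022,0,0,0],[0.036,0.022,0,0,0],[0.036,0.022,0,0,0],[0.036,0.022,0,0,0],[0.036,0.022,0,0,0],[0.036,0.022,0,0,0],[0.04,-0.004,0,0,0],[0.04,-0.004,0,0,0],[0.04,-0.004,0,0,0],[0.04,-0.004,0,0,0],[0.04,-0.004,0,0,0]]'
python3 - <<'E'
from h import *
goto((.4264,.3433,.131),75.7)
E
```

```text
clock: 3.3
tcp_pos: [0.4251, -0.0196, 0.2311]
tcp_rot: [0.792, 0.611, -0.0, -0.0]
force: [0.2, -0.3, -0.1]
opening: 0.0854
t 3.3 pos [ 0.4251 -0.0196  0.2311] yaw 75.34 z [-2.e-04 -1.e-04 -1.e+00] F [ 0.2  -0.26 -0.11] op 0.0854 q [-0.046 -0.015 -0.434  1.152 -0.     0.21 ]
tool shift [ 0.3515 -0.0906  0.1001] spin -0.0063
```

```bash
python3 -m crank '[[0.044,-0.0113,0,-0.006,0],[0.044,-0.0113,0,0,0],[0.044,-0.0113,0,0,0],[0.044,-0.0113,0,0,0],[0.044,-0.0113,0,0,0],[0.044,-0.0113,0.02,0,0],[0.044,-0.0113,0.03,0,0],[0.044,-0.0113,0.03,0,0],[0,0,0.02,0,0],[0,0,0,0,0],[0,0,0,0,0]]'
python3 - <<'E'
from h import *
goto((.4264,.3433,.011),75.7)
for n in("side","top"):
    im=viewer.capture(n);cv2.imwrite(f"pics/{n}1.png",im[:,:,::-1])
crop("pics/side1.png","pics/s1c.png",170,100,330,260,4)
crop("pics/top1.png","pics/t1c.png",95,250,245,380,4)
E
```

```text
clock: 4.4
tcp_pos: [0.4245, 0.3341, 0.136]
tcp_rot: [0.79, 0.613, -0.001, 0.0]
force: [0.3, -0.2, 1.2]
opening: 0.0856
t 4.4 pos [0.4245 0.3341 0.136 ] yaw 75.68 z [-0.0013 -0.0013 -1.    ] F [ 0.31 -0.21  1.18] op 0.0856 q [ 0.667  0.262 -0.341  0.97  -0.     0.917]
tool shift [ 0.0095 -0.0003  0.125 ] spin -0.0003
```

View pics/s1c.png

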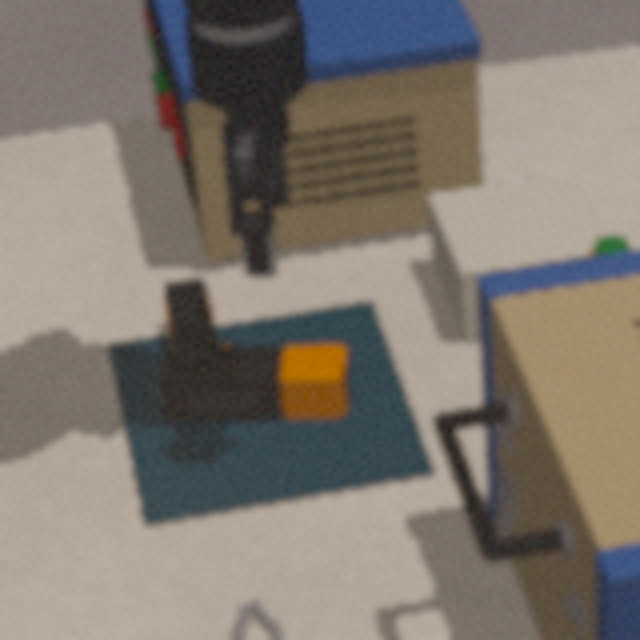

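View pics/t1c.png

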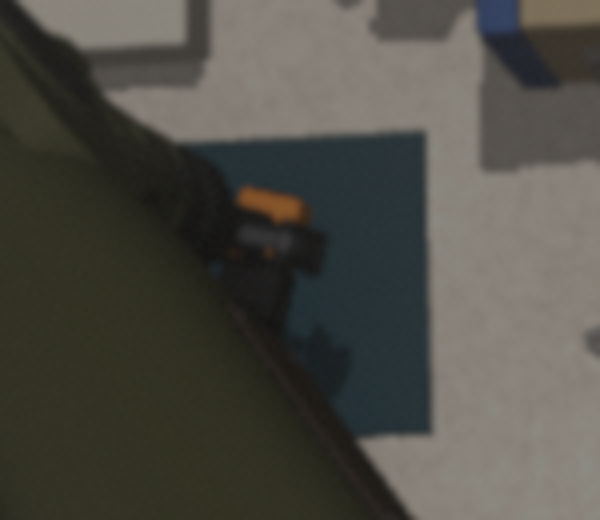

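```bash
python3 -m crank '[[0.0095,0,0.02,0,0],[0,0,0.03,0,0],[0,0,0.03,0,0],[0,0,0.02,0,0],[0,0,0.015,0,0],[0,0,0.008,0,0],[0,0,0.005,0,0],[0,0,0,0,0],[0,0,0,0,0]]' 60
python3 - <<'E'
from h import *
goto((.4264,.3433,.008),75.7)
E
```

```text
clock: 5.4
tcp_pos: [0.4281, 0.3443, 0.0092]
tcp_rot: [0.79, 0.613, 0.001, -0.0]
force: [-0.1, 0.1, 1.2]
opening: 0.0855
t 5.4 pos [0.4281 0.3443 0.0092] yaw 75.67 z [ 1.2e-03  9.0e-04 -1.0e+00] F [-0.12  0.13  1.15] op 0.0855 q [ 0.677  0.409 -0.464  0.696 -0.     0.927]
tool shift [-0.0014 -0.0014  0.0012] spin -0.0005
```

```bash
python3 -m crank '[[0,-0.001,0.001,0,0.3],[0,0,0,0,0.45],[0,0,0,0,0.6],[0,0,0,0,0.8],[0,0,0,0,0.8],[0,0,0,0,0.8],[0,0,0,0,0.8],[0,0,0,0,0.8],[0,0,0,0,0.8],[0,0,0,0,0.8]]' 60
python3 - <<'E'
from h import *
goto((.4264,.3433,.008),75.7)
E
```

```text
clock: 6.4
tcp_pos: [0.4268, 0.3446, 0.0077]
tcp_rot: [0.79, 0.614, 0.001, -0.0]
force: [0.1, 0.2, 5.6]
opening: 0.0414
t 6.4 pos [0.4268 0.3446 0.0077] yaw 75.69 z [ 8.e-04  7.e-04 -1.e+00] F [0.1  0.22 5.62] op 0.0414 q [ 0.679  0.41  -0.467  0.693  0.     0.929]
tool shift [-0.0014 -0.0001 -0.0003] spin -0.0002
```

```bash
python3 -m crank '[[0,0,-0.005,0,0.8],[0,0,-0.01,0,0.8],[0,0,-0.02,0,0.8],[0,0,-0.02,0,0.8],[0,0,-0.02,0,0.8],[0,0,-0.01,0,0.8],[0,0,-0.002,0,0.8],[0,0,0,0,0.8],[0,0,0,0,0.8]]'
python3 - <<'E'
from h import *
goto((.455,.225,.0947),90)
for n in("side","top"):
    im=viewer.capture(n);cv2.imwrite(f"pics/{n}2.png",im[:,:,::-1])
crop("pics/side2.png","pics/s2c.png",170,100,330,260,4)
E
```

```text
clock: 7.3
tcp_pos: [0.4258, 0.3437, 0.0932]
tcp_rot: [0.79, 0.613, -0.001, 0.0]
force: [-0.1, -0.1, -1.7]
opening: 0.0414
t 7.3 pos [0.4258 0.3437 0.0932] yaw 75.69 z [-0.0013 -0.001  -1.    ] F [-0.1  -0.1  -1.72] op 0.0414 q [ 0.679  0.312 -0.38   0.88   0.     0.929]
tool shift [-0.1078  0.0577 -0.0014] spin -0.2498
```

View pics/s2c.png

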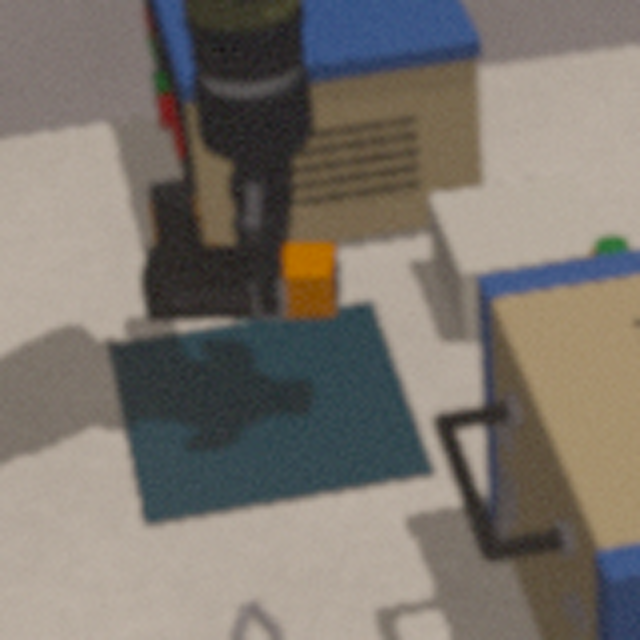

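```bash
python3 -m crank '[[0,0,0,-0.05,0.8],[0,0,0,-0.1,0.8],[0,0,0,-0.1,0.8],[-0.009,0.002,0,0,0.8],[-0.02,0.005,0,0,0.8],[-0.03,0.008,0,0,0.8],[-0.03,0.008,0,0,0.8],[-0.02,0.004,0,0,0.8],[-0.008,0.002,-0.001,0,0.8],[-0.002,0,0,0,0.8],[0,0,0,0,0.8]]'
python3 - <<'E'
from h import *
goto((.455,.225,.0947),90)
for n in("side","top"):
    im=viewer.capture(n);cv2.imwrite(f"pics/{n}3.png",im[:,:,::-1])
crop("pics/side3.png","pics/s3c.png",190,80,390,230,4)
crop("pics/top3.png","pics/t3c.png",95,180,295,330,4)
E
```

```text
clock: 8.5
tcp_pos: [0.4555, 0.2254, 0.0952]
tcp_rot: [0.707, 0.707, 0.0, -0.0]
force: [0.3, 1.0, -2.2]
opening: 0.0411
t 8.5 pos [0.4555 0.2254 0.0952] yaw 89.95 z [-1.e-04  4.e-04 -1.e+00] F [ 0.25  0.96 -2.24] op 0.0411 q [ 0.459  0.242 -0.471  0.858  0.     0.46 ]
tool shift [-0.0004 -0.0005  0.0005] spin -0.0008
```

View pics/s3c.png

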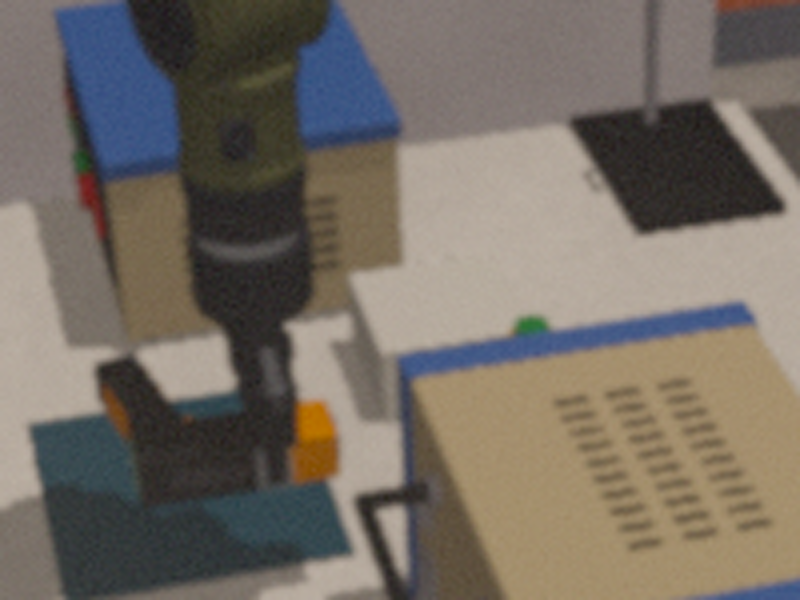

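View pics/t3c.png

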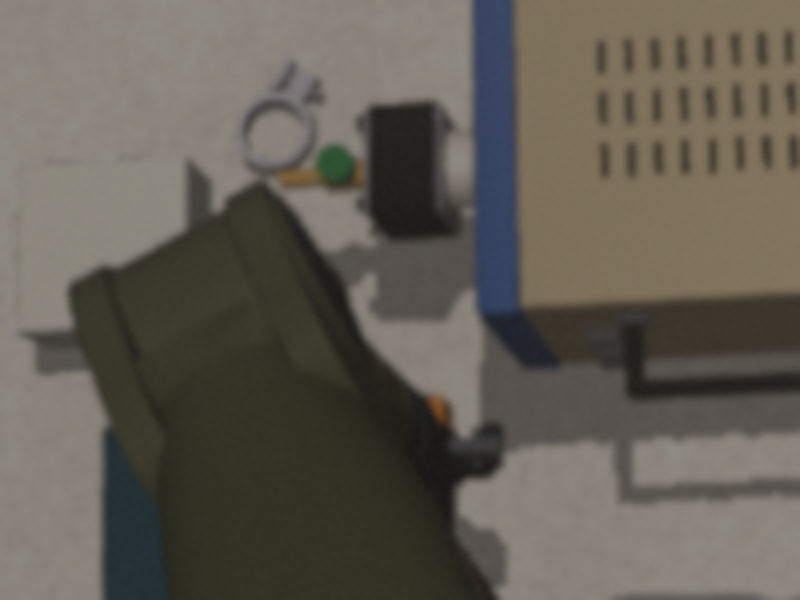

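Run:
```python
from h import *
np.set_printoptions(precision=4,suppress=True)
c=lambda L,o:np.array(L)/4+o-.375
o,d=ray("side",c([(145,502),(290,483),(335,478),(297,442),(335,434),(300,405),(330,402)],[190,80]))
print(o+d*((.2044-o[1])/d[:,1])[:,None])
print(plane("top",c([(371,106),(438,103),(444,205),(373,210)],[95,180]),.146))
print(plane("top",c([(378,236),(436,235)],[95,180]),.09))
```

```text
[[0.3726 0.2044 0.0995]
 [0.4663 0.2044 0.0949]
 [0.4958 0.2044 0.0928]
 [0.4731 0.2044 0.1258]
 [0.4978 0.2044 0.127 ]
 [0.4769 0.2044 0.1534]
 [0.4961 0.2044 0.1519]]
[[0.679  0.244  0.146 ]
 [0.6784 0.2021 0.146 ]
 [0.6132 0.1992 0.146 ]
 [0.6125 0.2432 0.146 ]]
[[0.6097 0.2516 0.09  ]
 [0.6082 0.2143 0.09  ]]
```

Run:
```python
from h import *
x0,y0,x1,y1=205,165,285,215
im=cv2.imread("pics/side3.png")[y0:y1,x0:x1]
im=(255*(im/255.)**.45).astype('uint8')
cv2.imwrite("pics/s3d.png",cv2.resize(im,None,fx=10,fy=10,interpolation=cv2.INTER_CUBIC))
```

```text
(no output)
```

View pics/s3d.png

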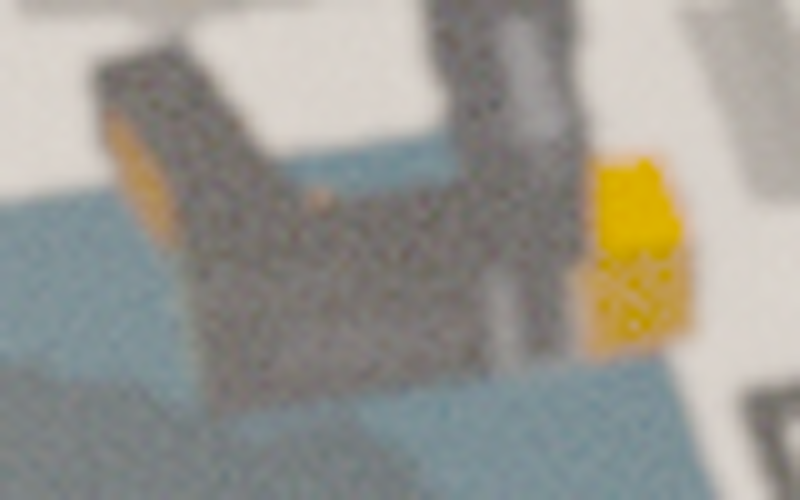

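Run:
```python
from h import *
np.set_printoptions(precision=4,suppress=True)
o,d=ray("side",np.array([(205,415),(400,388),(585,357),(690,342),(683,245),(590,256)])/10+[205,165]-.45)
print(o+d*((.2044-o[1])/d[:,1])[:,None])
print(proj("side",[(.37,.2044,.091),(.5,.2044,.091),(.5,.2044,.129)])*10-[2050,1650])
```

```text
[[0.3702 0.2044 0.097 ]
 [0.4204 0.2044 0.095 ]
 [0.4688 0.2044 0.0948]
 [0.4964 0.2044 0.0939]
 [0.4963 0.2044 0.1244]
 [0.4722 0.2044 0.1258]]
[[202.239  429.6291]
 [699.9291 344.1736]
 [691.5566 223.4418]]
```

```bash
python3 -m crank '[[0,0,0,0,0.8],[0,0,0,0,0.8],[0,0,0,0,0.8],[0,0,0,0,0.8],[0,0,0,0,0.8],[0,0,0,0,0.8],[0,0,0,0,0.8],[0,0,0,0,0.8],[0,0,0,0,0.8],[0,0,0,0,0.8],[0,0,0,0,0.8],[0,0,0,0,0.8],[0,0,0,0,0.8],[0,0,0,0,0.8],[0,0,0,0,0.8],[0,0,0,0,0.8],[0,0,0,0,0.8],[0,0,0,0,0.8],[0,0,0,0,0.8],[0,0,0,0,0.8]]'
python3 -m crank '[[0,0,0,0,0.8],[0,0,0,0,0.8],[0,0,0,0,0.8],[0,0,0,0,0.8],[0,0,0,0,0.8],[0,0,0,0,0.8],[0,0,0,0,0.8],[0,0,0,0,0.8],[0,0,0,0,0.8],[0,0,0,0,0.8]]'
python3 - <<'E'
from h import *
goto((.4265,.3443,.0952),75.7)
E
```

```text
clock: 10.6
tcp_pos: [0.4555, 0.2252, 0.0952]
tcp_rot: [0.707, 0.707, -0.0, -0.0]
force: [0.3, 1.1, -1.9]
opening: 0.0411
clock: 11.6
tcp_pos: [0.4555, 0.2253, 0.0952]
tcp_rot: [0.707, 0.707, 0.0, -0.0]
force: [0.6, 0.6, -1.2]
opening: 0.0413
t 11.6 pos [0.4555 0.2253 0.0952] yaw 90.02 z [ 1.e-04  1.e-04 -1.e+00] F [ 0.6   0.64 -1.16] op 0.0413 q [ 0.459  0.242 -0.471  0.858  0.     0.459]
tool shift [ 0.119  -0.0289  0.    ] spin 0.2498
```

```bash
python3 -m crank '[[0.01,-0.003,0,0,0.8],[0.02,-0.005,0,0,0.8],[0.03,-0.007,0,0,0.8],[0.025,-0.006,0,0,0.8],[0.015,-0.003,0,0.05,0.8],[0.005,-0.0015,0,0.1,0.8],[0,0,0,0.1,0.8],[0,0,0.015,0,0.8],[0,0,0.02,0,0.8],[0,0,0.02,0,0.8],[0,0,0.012,0,0.8],[0,0,0,0,0.8],[0,0,0,0,0.8]]'
python3 - <<'E'
from h import *
goto((.43,.33,.0085),75.7)
E
```

```text
clock: 12.9
tcp_pos: [0.4301, 0.3306, 0.0284]
tcp_rot: [0.79, 0.614, -0.0, -0.0]
force: [0.4, 0.2, -1.1]
opening: 0.0417
t 12.9 pos [0.4301 0.3306 0.0284] yaw 75.7 z [-1.e-04  0.e+00 -1.e+00] F [ 0.43  0.16 -1.13] op 0.0417 q [ 0.655  0.375 -0.462  0.734  0.     0.905]
tool shift [-0.0006  0.      0.0199] spin -0.0
```

```bash
python3 -m crank '[[0,0,0.01,0,0.8],[0,0,0.005,0,0.8],[0,0,0.003,0,0.8],[0,0,0.001,0,0.8],[0,0,0.001,0,0.8],[0,0,0,0,0.8],[0,0,0,0,0.8]]'
python3 - <<'E'
from h import *
goto((.43,.33,.0085),75.7)
E
```

```text
clock: 13.6
tcp_pos: [0.4303, 0.3304, 0.0083]
tcp_rot: [0.79, 0.613, 0.0, 0.0]
force: [0.2, -0.7, -1.7]
opening: 0.0414
t 13.6 pos [0.4303 0.3304 0.0083] yaw 75.69 z [ 2.e-04  1.e-04 -1.e+00] F [ 0.22 -0.65 -1.69] op 0.0414 q [ 0.655  0.4   -0.48   0.69  -0.     0.905]
tool shift [-0.0004 -0.0002 -0.0002] spin -0.0003
```

```bash
python3 -m crank '[[0,0,0.0005,0,0.8],[0,0,0.0005,0,0.8],[0,0,0,0,0.8]]'; python3 -m crank '[[0,0,0.0005,0,0.8],[0,0,0.0005,0,0.8],[0,0,0,0,0.8]]'
```

```text
clock: 13.9
tcp_pos: [0.4304, 0.3304, 0.0077]
tcp_rot: [0.79, 0.614, 0.0, 0.0]
force: [-1.9, -1.1, 4.1]
opening: 0.0411
clock: 14.2
tcp_pos: [0.4304, 0.3304, 0.0077]
tcp_rot: [0.79, 0.614, 0.0, 0.0]
force: [-3.4, -3.0, 14.9]
opening: 0.0417
```

```bash
python3 -m crank '[[0,0,-0.0007,0,0.8],[0,0,0,0,0.6],[0,0,0,0,0.45],[0,0,0,0,0.4],[0,0,0,0,0.2],[0,0,0,0,0],[0,0,0,0,0],[0,0,0,0,0],[0,0,0,0,0],[0,0,-0.01,0,0],[0,0,-0.02,0,0],[0,0,-0.04,0,0],[0,0,-0.05,0,0],[0,0,-0.05,0,0],[0,0,-0.05,0,0],[0,0,0,0,0]]'
python3 - <<'E'
from h import *
goto((.4,.1,.231),0)
for n in("side","top"):
    im=viewer.capture(n);cv2.imwrite(f"pics/{n}4.png",im[:,:,::-1])
crop("pics/side4.png","pics/s4c.png",170,100,330,260,4)
E
```

```text
clock: 15.8
tcp_pos: [0.4335, 0.3329, 0.2355]
tcp_rot: [0.79, 0.614, 0.006, 0.0]
force: [0.7, 0.5, 0.0]
opening: 0.0855
t 15.8 pos [0.4335 0.3329 0.2355] yaw 75.69 z [ 0.0102  0.0079 -0.9999] F [0.74 0.49 0.03] op 0.0855 q [ 0.655  0.2   -0.185  1.173  0.     0.905]
tool shift [-0.2339  0.0251  0.0023] spin 1.321
```

View pics/s4c.png

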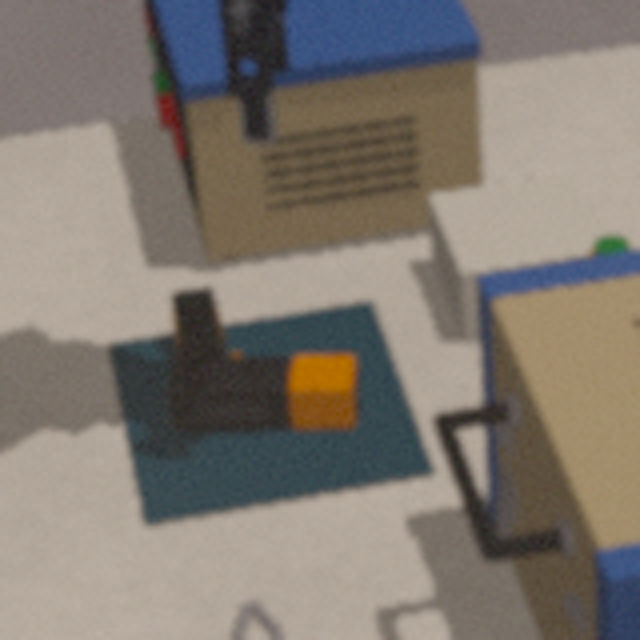

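```bash
python3 -m crank '[[0,0,0,0.08,0.3],[0,0,0,0.14,0.6],[0,0,0,0.14,0.6],[0,0,0,0.14,0.6],[0,0,0,0.14,0.6],[0,0,0,0.14,0.6],[0,0,0,0.14,0.6],[0,0,0,0.14,0.6],[0,0,0,0.14,0.6],[0,0,0,0.12,0.6],[0.002,0.02,0,0,0.6],[0.006,0.04,0,0,0.6],[0.008,0.045,0,0,0.6],[0.008,0.045,0,0,0.6],[0.008,0.045,0,0,0.6],[0.008,0.045,0,0,0.6],[0.008,0.04,0,0,0.6],[0.008,0.025,0,0,0.6],[0,0.006,0,0,0.6],[0,0,0,0,0.6]]'
python3 - <<'E'
from h import *
goto((.4905,.022,.141),0)
for n in("side","top"):
    im=viewer.capture(n);cv2.imwrite(f"pics/{n}5.png",im[:,:,::-1])
crop("pics/side5.png","pics/s5c.png",220,100,420,250,4)
crop("pics/top5.png","pics/t5c.png",200,180,400,330,4)
E
```

```text
clock: 17.9
tcp_pos: [0.4854, 0.0187, 0.2257]
tcp_rot: [1.0, -0.0, -0.001, -0.0]
force: [-0.6, 0.3, 0.2]
opening: 0.0341
t 17.9 pos [0.4854 0.0187 0.2257] yaw -0.05 z [-2.7e-03  2.0e-04 -1.0e+00] F [-0.62  0.25  0.23] op 0.0341 q [ 0.038  0.104 -0.321  1.148  0.     1.61 ]
tool shift [ 0.0053 -0.0033  0.0847] spin -0.001
```

View pics/s5c.png

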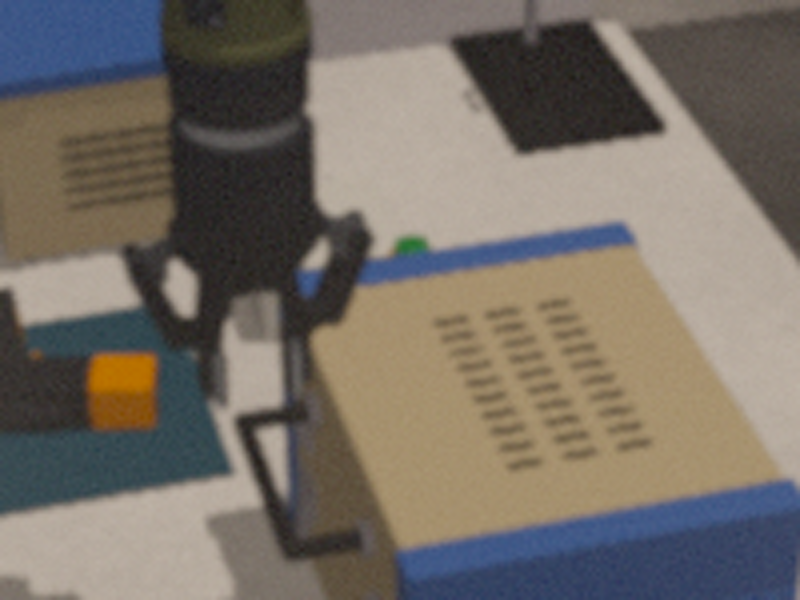

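View pics/t5c.png

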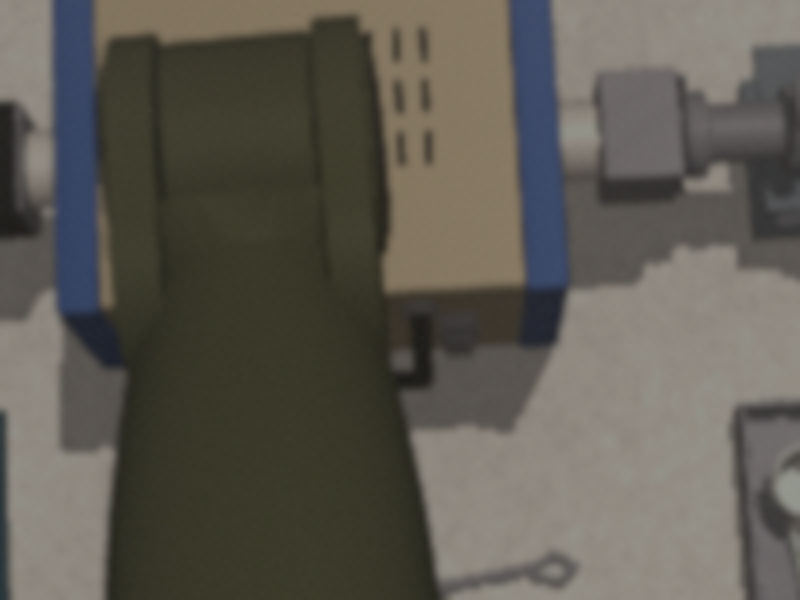

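Run:
```python
from h import *
np.set_printoptions(precision=4,suppress=True)
x0,y0,x1,y1=245,145,325,205
im=cv2.imread("pics/side5.png")[y0:y1,x0:x1]
im=(255*(im/255.)**.5).astype('uint8')
cv2.imwrite("pics/s5d.png",cv2.resize(im,None,fx=10,fy=10,interpolation=cv2.INTER_CUBIC))
```

```text
(no output)
```

View pics/s5d.png

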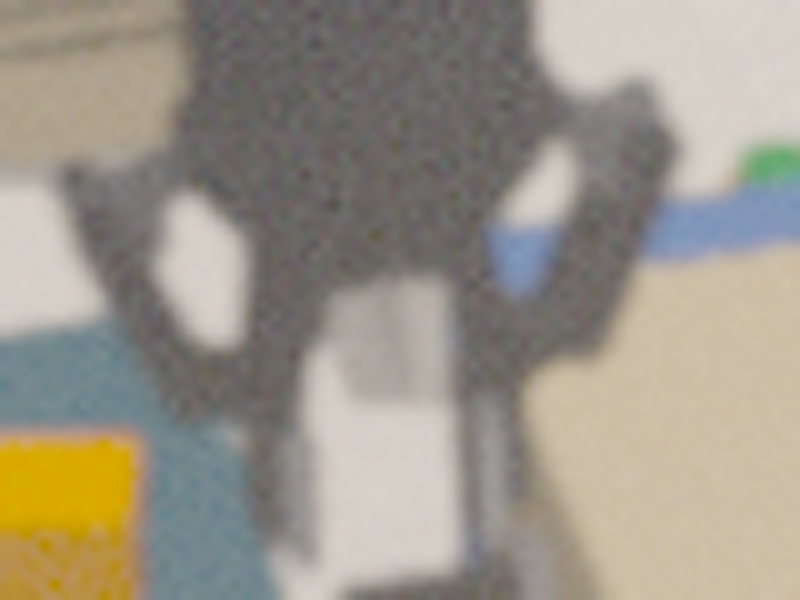

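Run:
```python
from h import *
np.set_printoptions(precision=4,suppress=True)
o,d=ray("side",np.array([(605,350),(670,150),(520,390),(480,555),(300,560),(180,415),(70,165),(250,420)])/10+[245,145]-.45)
p=o+d*((.0187-.011-o[1])/d[:,1])[:,None]
print(p-[.4854,0,.2257])
```

```text
[[ 0.0488  0.0077  0.0485]
 [ 0.0643  0.0077  0.0966]
 [ 0.0297  0.0077  0.0418]
 [ 0.0192  0.0077 -0.0001]
 [-0.0209  0.0077  0.0068]
 [-0.0446  0.0077  0.0499]
 [-0.063   0.0077  0.116 ]
 [-0.0296  0.0077  0.0457]]
```

```bash
python3 -m crank '[[0.003,-0.003,0,0,0.74],[0,0,0.02,0,0.74],[0,0,0,0,0.74],[0,0,0,0,0.74]]'
python3 - <<'E'
from h import *
goto((.4885,.022,.146),0)
im=viewer.capture("side");cv2.imwrite("pics/side6.png",im[:,:,::-1])
x0,y0,x1,y1=245,145,325,205
im=cv2.imread("pics/side6.png")[y0:y1,x0:x1]
im=(255*(im/255.)**.5).astype('uint8')
cv2.imwrite("pics/s6d.png",cv2.resize(im,None,fx=10,fy=10,interpolation=cv2.INTER_CUBIC))
E
```

```text
clock: 18.4
tcp_pos: [0.489, 0.0232, 0.2068]
tcp_rot: [1.0, 0.001, -0.001, -0.0]
force: [-0.2, -0.8, -0.2]
opening: 0.0223
t 18.4 pos [0.489  0.0232 0.2068] yaw 0.14 z [-1.2e-03  1.0e-04 -1.0e+00] F [-0.2  -0.8  -0.16] op 0.0223 q [ 0.047  0.12  -0.347  1.105  0.     1.616]
tool shift [-0.0005  0.0012  0.0608] spin 0.0025
```

View pics/s6d.png

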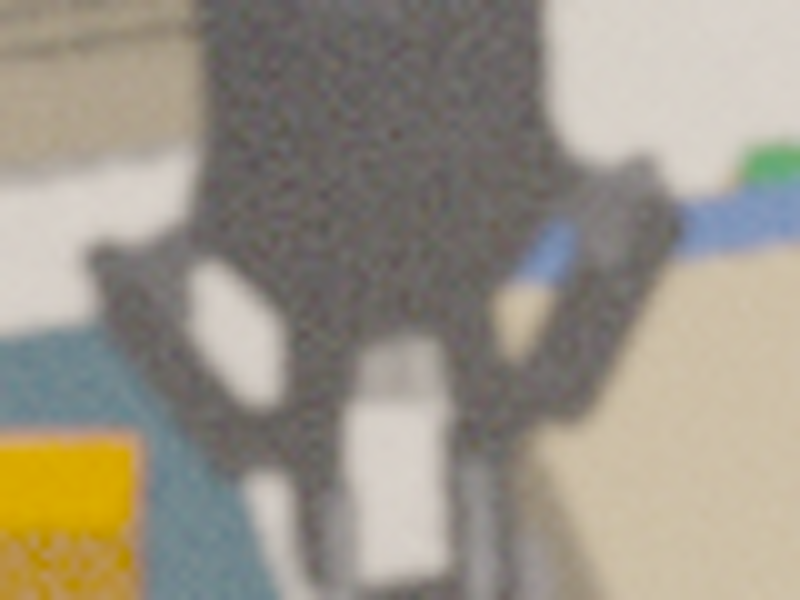

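```bash
python3 -m crank '[[-0.0015,0.001,0.015,0,0.74],[0,0,0.02,0,0.74],[0,0,0.012,0,0.74],[0,0,0.007,0,0.74],[0,0,0.003,0,0.74],[0,0,0,0,0.74],[0,0,0,0,0.74]]'
python3 - <<'E'
from h import *
goto((.4905,.022,.146),0)
im=viewer.capture("side");cv2.imwrite("pics/side7.png",im[:,:,::-1])
x0,y0,x1,y1=245,145,325,225
im=cv2.imread("pics/side7.png")[y0:y1,x0:x1]
im=(255*(im/255.)**.5).astype('uint8')
cv2.imwrite("pics/s7d.png",cv2.resize(im,None,fx=7,fy=7,interpolation=cv2.INTER_CUBIC))
E
```

```text
clock: 19.15
tcp_pos: [0.4885, 0.0214, 0.1505]
tcp_rot: [1.0, 0.0, 0.0, -0.0]
force: [-0.9, 1.3, 0.0]
opening: 0.0224
t 19.15 pos [0.4885 0.0214 0.1505] yaw 0.05 z [ 9.e-04  1.e-04 -1.e+00] F [-0.9   1.26  0.04] op 0.0224 q [ 0.044  0.156 -0.439  0.974  0.     1.614]
tool shift [ 0.002  -0.0006  0.0045] spin 0.0009
```

View pics/s7d.png

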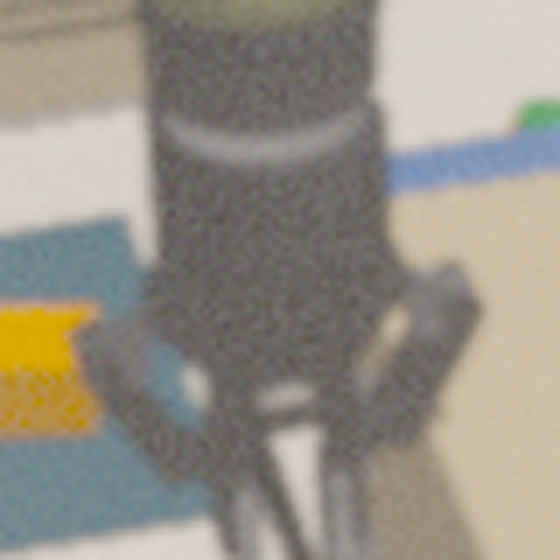

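```bash
python3 -m crank '[[0.0005,0,0.003,0,0.74],[0.0005,0,0.002,0,0.78],[0.0005,0,0,0,0.82],[0,0,0,0,0.86],[0,0,0,0,0.9],[0,0,0,0,1],[0,0,0,0,1],[0,0,0,0,1],[0,0,0,0,1],[0,0,0,0,1]]' 60
python3 - <<'E'
from h import *
goto((.4905,.022,.146),0)
E
```

```text
clock: 20.2
tcp_pos: [0.4891, 0.0213, 0.1448]
tcp_rot: [1.0, 0.0, -0.0, 0.0]
force: [-5.2, -1.2, 3.4]
opening: 0.0099
t 20.2 pos [0.4891 0.0213 0.1448] yaw 0.06 z [-7.e-04 -0.e+00 -1.e+00] F [-5.18 -1.25  3.42] op 0.0099 q [ 0.044  0.163 -0.445  0.964  0.     1.613]
tool shift [ 0.0014 -0.0007 -0.0012] spin 0.001
```

Run:
```python
import numpy as np
t=np.radians(np.arange(0,46,2.5)+10.69);r=.2697
x=-r*np.cos(t);z=r*np.sin(t)
print(np.c_[np.arange(2.5,46,2.5),np.diff(x),-np.diff(z)].round(4), x[-1]-x[0],z[-1]-z[0])
```

```text
[[ 2.50e+00  2.40e-03 -1.15e-02]
 [ 5.00e+00  2.90e-03 -1.14e-02]
 [ 7.50e+00  3.40e-03 -1.13e-02]
 [ 1.00e+01  3.90e-03 -1.11e-02]
 [ 1.25e+01  4.40e-03 -1.09e-02]
 [ 1.50e+01  4.90e-03 -1.07e-02]
 [ 1.75e+01  5.30e-03 -1.05e-02]
 [ 2.00e+01  5.80e-03 -1.02e-02]
 [ 2.25e+01  6.20e-03 -1.00e-02]
 [ 2.50e+01  6.70e-03 -9.70e-03]
 [ 2.75e+01  7.10e-03 -9.40e-03]
 [ 3.00e+01  7.50e-03 -9.10e-03]
 [ 3.25e+01  7.90e-03 -8.80e-03]
 [ 3.50e+01  8.20e-03 -8.40e-03]
 [ 3.75e+01  8.60e-03 -8.00e-03]
 [ 4.00e+01  8.90e-03 -7.70e-03]
 [ 4.25e+01  9.30e-03 -7.30e-03]
 [ 4.50e+01  9.60e-03 -6.80e-03]] 0.1129975480090438 0.17274414827955545
```

First 7.5°, in half-step rows, then check.

```bash
python3 -m crank '[[0.0005,0,-0.003,0,1],[0.001,0,-0.004,0,1],[0.001,0,-0.0045,0,1],[0.0014,0,-0.0057,0,1],[0.0014,0,-0.0057,0,1],[0.0017,0,-0.0057,0,1],[0.0017,0,-0.0056,0,1],[0,0,0,0,1],[0,0,0,0,1]]' 80
python3 - <<'E'
from h import *
goto((.4891+.0087,.0214,.1448+.0342),0)
im=viewer.capture("side");cv2.imwrite("pics/side8.png",im[:,:,::-1])
crop("pics/side8.png","pics/s8c.png",220,80,440,310,2.6)
E
```

```text
clock: 21.1
tcp_pos: [0.4978, 0.0213, 0.1798]
tcp_rot: [1.0, 0.0, -0.0, 0.0]
force: [-5.7, -1.3, -3.3]
opening: 0.0092
t 21.1 pos [0.4978 0.0213 0.1798] yaw 0.06 z [-5.e-04 -0.e+00 -1.e+00] F [-5.72 -1.32 -3.32] op 0.0092 q [ 0.043  0.152 -0.373  1.046 -0.     1.613]
tool shift [-0.     -0.0001  0.0008] spin 0.001
```

View pics/s8c.png

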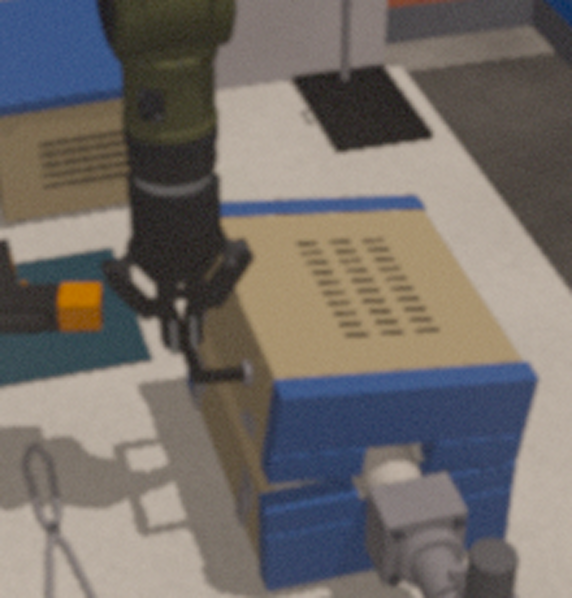

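```bash
python3 -m crank '[[0.001,0,-0.003,0,1],[0.0015,0,-0.004,0,1],[0.0014,0,-0.0041,0,1],[0.0022,0,-0.0055,0,1],[0.0022,0,-0.0054,0,1],[0.0024,0,-0.0054,0,1],[0.0025,0,-0.0053,0,1],[0.0026,0,-0.0053,0,1],[0.0027,0,-0.0052,0,1],[0.0029,0,-0.0051,0,1],[0.0029,0,-0.0051,0,1],[0.0031,0,-0.005,0,1],[0.0031,0,-0.005,0,1],[0.0033,0,-0.0049,0,1],[0.0034,0,-0.0048,0,1],[0.0035,0,-0.0047,0,1],[0.0036,0,-0.0047,0,1],[0,0,0,0,1]]'
python3 - <<'E'
from h import *
t=np.radians(27.5+10.69)
goto((.4891+.265-.2697*np.cos(t),.0214,.1448-.05+.2697*np.sin(t)),0)
E
```

```text
clock: 22.95
tcp_pos: [0.5416, 0.0212, 0.2635]
tcp_rot: [1.0, 0.0, -0.0, 0.0]
force: [-11.6, -0.5, 4.5]
opening: 0.0089
t 22.95 pos [0.5416 0.0212 0.2635] yaw 0.05 z [-9.e-04 -3.e-04 -1.e+00] F [-11.62  -0.5    4.52] op 0.0089 q [ 0.039  0.194 -0.129  1.249 -0.     1.609]
tool shift [ 0.0006 -0.0002  0.002 ] spin 0.0009
```

```bash
python3 -m crank '[[0.001,0,-0.003,0,1],[0.002,0,-0.004,0,1],[0.003,0,-0.004,0,1],[0.0037,0,-0.0045,0,1],[0.0038,0,-0.0044,0,1],[0.0039,0,-0.0043,0,1],[0.004,0,-0.0042,0,1],[0.0041,0,-0.0041,0,1],[0.0042,0,-0.004,0,1],[0.0043,0,-0.0039,0,1],[0.0044,0,-0.0038,0,1],[0.0045,0,-0.0037,0,1],[0.004,0,-0.003,0,1],[0.003,0,-0.002,0,1],[0,0,0,0,1],[0,0,0,0,1]]'
python3 - <<'E'
from h import *
t=np.radians(45+10.69)
goto((.4891+.265-.2697*np.cos(t),.0214,.1448-.05+.2697*np.sin(t)),0)
for n in("side","top"):
    im=viewer.capture(n);cv2.imwrite(f"pics/{n}9.png",im[:,:,::-1])
crop("pics/side9.png","pics/s9c.png",220,40,440,310,2.2)
crop("pics/top9.png","pics/t9c.png",95,150,355,370,3)
E
```

```text
clock: 24.55
tcp_pos: [0.5923, 0.0212, 0.3149]
tcp_rot: [1.0, 0.0, 0.0, 0.0]
force: [-0.6, -5.5, -4.7]
opening: 0.0089
t 24.55 pos [0.5923 0.0212 0.3149] yaw 0.05 z [ 3.e-04 -5.e-04 -1.e+00] F [-0.57 -5.5  -4.68] op 0.0089 q [ 0.036  0.283  0.099  1.387 -0.     1.606]
tool shift [ 0.0097 -0.0002 -0.0027] spin 0.0009
```

View pics/s9c.png

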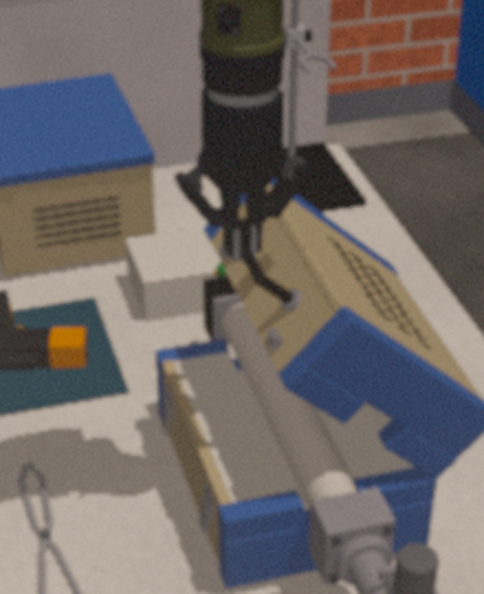

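View pics/t9c.png

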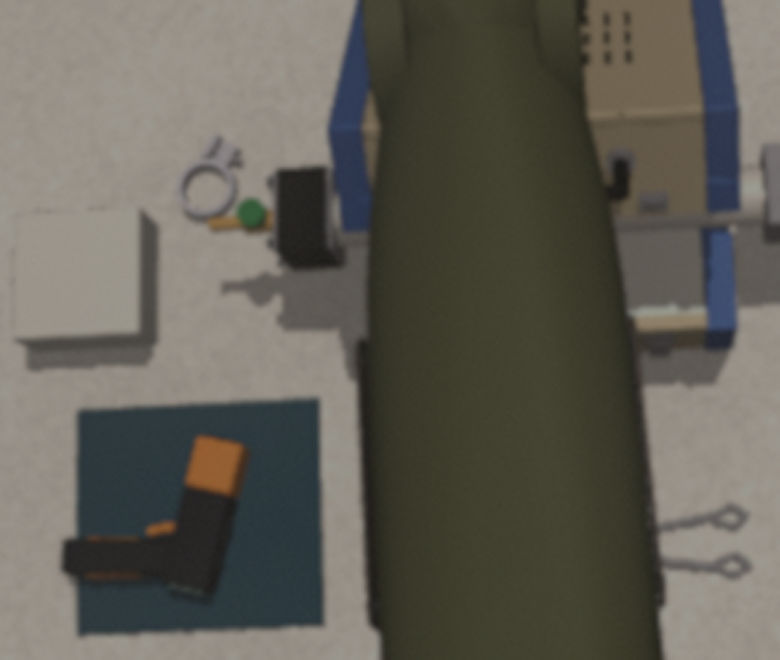

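```bash
python3 -m crank '[[0.002,0,-0.001,0,1],[0.003,0,-0.002,0,1],[0.0025,0,-0.001,0,1],[0.0015,0,-0.001,0,1],[0,0,0,0,1],[0,0,0,0,1],[0,0,0,0,1]]'
python3 - <<'E'
from h import *
t=np.radians(45+10.69)
goto((.4891+.265-.2697*np.cos(t),.0214,.1448-.05+.2697*np.sin(t)),0)
for n in("side","top"):
    im=viewer.capture(n);cv2.imwrite(f"pics/{n}10.png",im[:,:,::-1])
crop("pics/side10.png","pics/s10c.png",330,160,460,280,6)
crop("pics/top10.png","pics/t10c.png",200,120,360,260,5)
E
```

```text
clock: 25.35
tcp_pos: [0.5999, 0.0212, 0.3203]
tcp_rot: [1.0, 0.0, -0.001, 0.0]
force: [-5.8, -5.1, 1.2]
opening: 0.0091
t 25.35 pos [0.5999 0.0212 0.3203] yaw 0.05 z [-1.5e-03 -5.0e-04 -1.0e+00] F [-5.75 -5.1   1.19] op 0.0091 q [ 0.036  0.299  0.134  1.407 -0.     1.605]
tool shift [ 0.0021 -0.0002  0.0028] spin 0.0009
```

View pics/s10c.png

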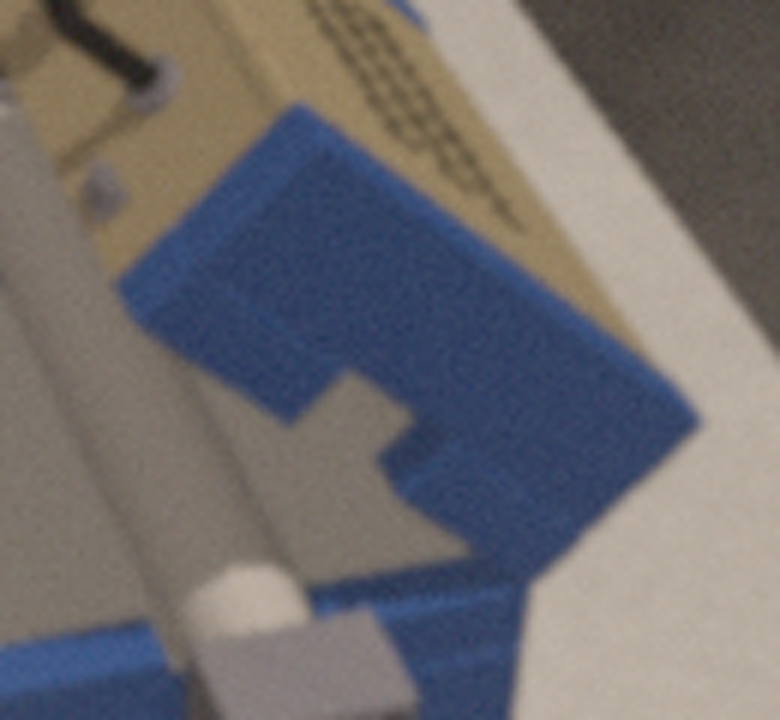

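View pics/t10c.png

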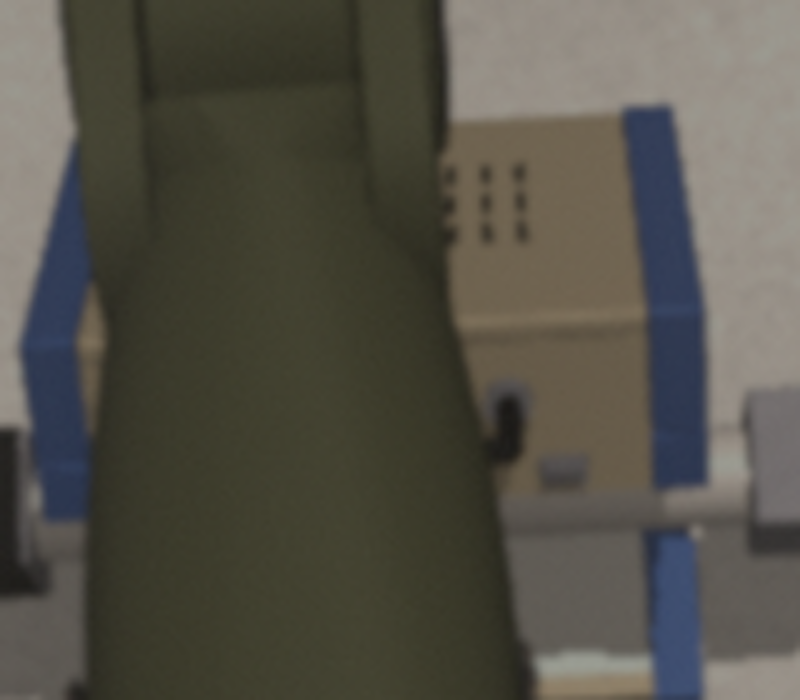

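Run:
```python
from h import *
np.set_printoptions(precision=4,suppress=True)
s=np.array([(322,140),(695,428),(530,582),(150,322)])/6+[330,160]-.42
for Y in(-.126,-.130):
    o,d=ray("side",s);p=o+d*((Y-o[1])/d[:,1])[:,None];print(p)
    a=lambda i,j:np.degrees(np.arctan2(p[i,2]-p[j,2],-(p[i,0]-p[j,0])))
    print("top edge",a(0,1),"bottom",a(3,2),"front",a(0,3)-90,"rear",a(1,2)-90, np.linalg.norm(p[0]-p[1]),np.linalg.norm(p[0]-p[3]))
print(tri([s[0],s[3]],np.array([(705,318),(708,483)])/5+[200,120]-.4))
# predicted corners
H=np.array([.755,0,.11])
for th in(42,45,48):
    c,q=np.cos(np.radians(th)),np.sin(np.radians(th))
    P=[[H[0]-(l*c+0*q) - 0 + z*q,-.128,H[2]+l*q+z*c] for l,z in((.22,.09),(0,.09),(0,0),(.22,0))]
    print(th,np.array(P)[:,[0,2]].ravel(),((proj("side",P)-[330,160]+.42)*6).round(0).tolist(),((proj("top",[P[0],P[3]])-[200,120]+.4)*5).round(0).tolist())
```

```text
[[ 0.6609 -0.126   0.3292]
 [ 0.8168 -0.126   0.1717]
 [ 0.7574 -0.126   0.1108]
 [ 0.603  -0.126   0.266 ]]
top edge 45.29590468441693 bottom 45.15755450341068 front 42.505054194188205 rear 44.348065207022984 0.22166562063673298 0.08568832442007283
[[ 0.6592 -0.13    0.3322]
 [ 0.8145 -0.13    0.1753]
 [ 0.7553 -0.13    0.1147]
 [ 0.6016 -0.13    0.2693]]
top edge 45.29590468441699 bottom 45.15755450341065 front 42.50505419418812 rear 44.3480652070229 0.2206929626882457 0.08531232822544278
[[ 0.6581 -0.1274  0.3298  0.0044]
 [ 0.6007 -0.1273  0.2668  0.0036]]
42 [0.6517 0.3241 0.8152 0.1769 0.755  0.11   0.5915 0.2572] [[297.0, 161.0], [695.0, 421.0], [526.0, 588.0], [119.0, 352.0]] [[707.0, 331.0], [710.0, 504.0]]
45 [0.6631 0.3292 0.8186 0.1736 0.755  0.11   0.5994 0.2656] [[330.0, 142.0], [702.0, 426.0], [526.0, 588.0], [142.0, 328.0]] [[706.0, 302.0], [710.0, 482.0]]
48 [0.6747 0.3337 0.8219 0.1702 0.755  0.11   0.6078 0.2735] [[364.0, 125.0], [709.0, 432.0], [526.0, 588.0], [166.0, 305.0]] [[705.0, 274.0], [709.0, 460.0]]
```

```bash
python3 -m crank '[[0,0,0,0,1],[0,0,0,0,1],[0,0,0,0,1],[0,0,0,0,1],[0,0,0,0,1],[0,0,0,0,1],[0,0,0,0,1],[0,0,0,0,1]]'
python3 - <<'E'
from bench import ctrl
print(ctrl.finish_job())
E
```

```text
clock: 26.25
tcp_pos: [0.5999, 0.0212, 0.3203]
tcp_rot: [1.0, 0.0, -0.001, 0.0]
force: [-5.4, -5.5, 2.3]
opening: 0.0088
the job is handed in; nothing more can be done
None
```

I took the reading, put the thermometer back on its mat, then opened the lid to about 45° and handed the job in still holding the handle. It took about 26 s of the 72 s allowed.

- **Reading:** I held the lens about 11 cm in front of the black-taped flange, at about 110 mm height, for about 3 s with no measurable movement. The tool was level and square. In the picture, one blurry barrel edge suggested up to about 1.4° nose-down, which I took as measurement noise and did not correct.
- **Thermometer:** I lowered it until it touched the mat, let go and backed off. It lies on its side on the mat, about 13 mm to the right of where it started.
- **Lid:** I gripped the handle bar and lifted it along its arc. The lid's long edges in the side picture give 45.2°, and the arm position gives about 45°. Individual corner points scatter from about 43° to 46°. In the last 0.8 s before hand-in the position stayed steady, with about 8 N at the wrist.
- **Grip:** The finger opening reads about 9 mm on the 12 mm bar. The lid stayed up and the bar did not visibly slip, so I left the grip as it was.
- **Everything else:** In the last pictures the brick, ring clamp and visible end of the tongs look unmoved. I did not check the tray items or the jar again, though the arm stayed well above them.

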